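# Stow a roll of plaster in the push-latch drop box

## Robot

A 6-joint arm with a two-finger parallel gripper is mounted at the origin on a cart in front of the work surface, level with it; the furniture and walls round the work are solid. World frame = base frame: x ahead of the robot, y to its left, z up, the work surface at z = 0. Lengths are in m, angles in rad, forces in N, time in s.
With the tool pointing down it reaches from about 0.375 to 0.925 m from the base axis. Payload 5.7 kg.
Tool frame: the origin (TCP) lies midway between the tips of the shut fingers; the grasp point (between the pads) lies 19 mm behind it; z points along the fingers, y is the line along which they close (so a half turn about z gives the same grasp; the last joint's range is limited). The gripper opens to 88 mm and grips with 3 to 60 N. Pads are 20 mm wide; open, the fingers measure 115 mm over their backs; the gripper's body (75 mm by 178 mm) begins 61 mm behind the grasp point.
Start: joints at [1.01, 0.359, 1.51, -0, 1.272, -0.115], TCP at [0.259, 0.541, 0.223] pointing down, gripper open.
Joint ranges: [-2.97, 2.97], [-1.01, 2.36], [0.21, 2.38], [-0.96, 4.11], [0.2, 2.71], [-2.98, 2.98]. Speed limits (rad/s): [2.39, 2.39, 3.14, 3.14, 3.14, 3.14].

## Interface

Orientations are given as a unit quaternion [x, y, z, w].
In Python, from bench import move_ptp, servo_line, goto_joints, move_gripper, sleep, inverse_kinematics, capture, PlanningError, close_job, spot_in, silhouettes, current_clock, current_joint_pos, current_qvel, current_joint_torque, current_position, current_orientation, current_force, current_torque, current_finger_gap, current_grip_force gives the robot as it stands. Calls block until the motion is done:
- move_ptp(position, orientation): joint-space move of the TCP to a pose.
- servo_line(position, orientation=None, rate=0.15, contact_N=None): straight line of the TCP; orientation=None keeps the orientation; rate is the mean speed in m/s. With contact_N (N) it stops when the force on the tool has changed by that much, and returns True; else False.
- goto_joints(angles): joint-space move.
- move_gripper(opening): finger opening in m; the grip force is fixed at half the most; returns when the fingers have stopped.
- sleep(seconds).
- inverse_kinematics(position, orientation): joint angles nearest the present ones, or None.
- capture(name): name is "scene" or "top" or "wrist"; returns a dict with "image" (400x640x3 uint8, blue, green, red), "range_z" (400x640 float32, m along the optical axis (not along the pixel's ray), 0 where there is no reading), "intrinsics" (3x3 intrinsics, pixels), "R" (3x3) and "t" (3): a world point X has camera coordinates R X + t. Camera axes: x right, y down, z forward; pixel columns grow to the right and rows downward; lengths in m; the calibration is good to about 2 mm. A picture is of the moment at which its call begins.
A pose or a line that the arm cannot do raises PlanningError and nothing moves.
- close_job(): hands the job in; it is judged then, once.
Trained networks look in the newest picture that a camera, given by its name, has taken for a name from the list of things; names that differ only in an ending like _2 or _b are one class to them, and where a whole thing is asked for, a point or a joint stands for the part that bears it (a point fixed in the world has none). Each returns a list of dicts, best first, with "conf" (0 to 1); they miss things now and then, are a little off and sometimes report something else, mostly with a low value. They report only what shows in the picture. A call takes as long as a camera call.
- spot_in(camera, query): "xy" ([column, row] in pixels, amid what is visible of it).
- silhouettes(camera, query): "region" (400x640 bool, what is visible of it) and "xy" ([column, row] in pixels, amid what is visible of it).
Readings, each from a call of its own:
- current_clock(): time.
- current_joint_pos(): joint angles.
- current_qvel(): joint speeds.
- current_joint_torque(): joint torques, N m.
- current_position(): TCP position.
- current_orientation(): TCP orientation.
- current_force(): force on the tool from outside, world axes, zero at the start.
- current_torque(): the same for the moment, N m.
- current_finger_gap(): finger opening in m.
- current_grip_force(): force on a finger pad.
Only numpy, scipy, OpenCV 4.12 (cv2) and the standard library are available. Lean on these libraries where they do the work, as an engineer would, in place of code of your own. Each camera call takes 0.05 s, during which the arm holds its last target. There are 200 camera calls.

## Task

Put the roll of sticking plaster away in the drop box on the worktop without grasping or lifting it: press down on the box's cover so that it pops open, push the roll along the deck with the fingers until it drops into the well, then press the cover down again until it latches shut. Finish with the hand clear, the cover shut and the roll inside, and leave the bottle, the jar and the vial standing where they are.

Things in the scene. Friction and masses are not known exactly. Their poses are not given: they have to be found in the camera images.
- drop_box: White plastic box fixed on the worktop (underside at worktop level), 130 mm (its x) by 210 mm (its y) by 95 mm high, turned by up to 30 degrees; origin at the centre of its underside, z up. Its -y half (robot's right) is an aluminium landing deck, y -105 to -5 mm, top at z = 95 mm. Its +y half is a well under the cover; beside the well, at x above 26 mm, lies the latch, also under the cover.
- cover (a joint): Cover angle, rad: 0 shut and latched, flush with the deck; -0.1 pressed fully down; 0.81 popped open. Push-push latch, sprung open, damped: pressed 6.5 mm down at the press pad (2 to 4 N, then a firm stop) and let go, the shut cover springs open in about 1.5 s; the open one, swung down and pressed as far below flush, stays latched at 0. A press under 5 mm may change nothing.
- cover_press (a point): Centre of the grey round press pad (34 mm across, 1 mm proud) on the cover's outer face, 72 mm from the hinge, 28 mm from the free edge, mid-width. Moves with the cover; z is the outward normal. Shut, it lies at box x = 0, y = +25, z = 95 mm.
- cover_edge (a point): Middle of the cover's free edge, outer face, 100 mm from the hinge; moves with the cover. Shut, it lies beside the deck at box y = -3 mm; open, it stands up at about box y = +30 mm, z = 168 mm. To shut the open cover, push down on its outer face at box y = 40 to 50 mm (2 to 5 N), moving out to the press pad as it comes down.
- cover_hinge (a point): Middle of the hinge axis, at box x = 0, y = +97, z = 91 mm; it runs along the box's x axis. The cover is a white plate 116 mm wide (box x), 98 mm long, 4 mm thick; its free edge swings up and back towards box +y.
- well_floor (a point): Centre of the well's floor, at box x = -17, y = +47, z = 7 mm. The well is 86 mm wide (box x -60 to +26 mm), 105 mm long (box y -5 to +100 mm) and 88 mm deep.
- roll: Roll of white sticking plaster on a purple spool, 50 mm diameter, 25 mm high, about 30 g, lying flat and loose on the landing deck between the rails; origin at the centre of its underside.
- dropper: Bystander: clear squeeze bottle, 51 mm diameter, 106 mm high, standing loose left of the box; origin at the centre of its underside.
- jar: Bystander: white screw-cap jar, 68 mm diameter, 130 mm high, standing loose behind the box; origin at the centre of its underside.
- vial: Bystander: brown glass vial with a red cap, 25 mm diameter, 58 mm high, standing loose left of the box and nearer the robot; origin at the centre of its underside.
- deck_edge (a point): Middle of the deck's edge over the well, at box x = -17, y = -5, z = 95 mm. The deck has rails 8 mm high along both sides (inner faces at box x = -60 and +26 mm) and is open at both ends: a thing pushed in box +y drops over this edge into the well once the cover is open.

How it is judged:
On the way, in this order (a step that is already met when the one before it is completed fails the run):
1. the cover has popped open, with the roll still on the deck (value of joint cover above 0.55 rad and z of roll in the frame of drop_box above 0.085 m), for 0.2 s.
2. the roll lies in the well and the cover still stands open (value of joint cover above 0.3 rad and z of roll in the frame of drop_box below 0.07 m and y of roll in the frame of drop_box between -0.01 and 0.105 m and x of roll in the frame of drop_box between -0.065 and 0.03 m), for 0.2 s.
At the end, for the whole second after the job is handed in: The roll lies at rest in the well (its origin inside the well and under 70 mm above the box's underside) and the cover stays latched by itself, within 0.03 rad of shut (value of joint cover between -0.03 and 0.03 rad and z of roll in the frame of drop_box below 0.07 m and y of roll in the frame of drop_box between -0.01 and 0.105 m and x of roll in the frame of drop_box between -0.065 and 0.03 m and linear speed of roll below 0.05 m/s); the robot touches nothing.
It fails at once if the roll was lifted more than 30 mm above the deck (z of roll in the frame of drop_box above 0.125 m).
It fails at once if the bottle was moved more than 30 mm or knocked over (distance of dropper from where it was at the start of the episode above 0.03 m or angle between dropper's own z axis and vertical above 0.5 rad).
It fails at once if the jar was moved more than 30 mm or knocked over (distance of jar from where it was at the start of the episode above 0.03 m or angle between jar's own z axis and vertical above 0.5 rad).
It fails at once if the vial was moved more than 30 mm or knocked over (distance of vial from where it was at the start of the episode above 0.03 m or angle between vial's own z axis and vertical above 0.5 rad).
It also fails if it takes over 48 s, if anything falls off the work surface, if the arm or the gripper's body presses on something with over 40 N, if the wrist force passes 120 N, or if a joint passes its speed limit or range.

## Working session

There is one attempt and no reset: what is moved stays moved. The work goes in short steps, each a Python script; the robot and the scene stay as the last script left them, time stands still between calls to the robot, and variables do not carry over. Pictures are saved under pics/ and viewed, at most 10 in all, crops included, and the job is handed in when it is done.

```bash
mkdir -p pics; cat > h.py <<'E'
import numpy as np, cv2
from bench import *
def cloud(c):
    K=c["intrinsics"];z=c["range_z"];v,u=np.indices(z.shape)
    P=np.stack([(u-K[0,2])*z/K[0,0],(v-K[1,2])*z/K[1,1],z],-1)
    W=(P-c["t"])@c["R"]; W[z<=0]=np.nan
    return W
E
python3 - <<'E'
from h import *
print(current_clock())
for cam in ["top","scene"]:
    c=capture(cam); W=cloud(c); cv2.imwrite(f"pics/{cam}0.png",c["image"])
    for q in ["drop_box","cover","cover_press","roll","dropper","jar","vial"]:
        r=silhouettes(cam,q)
        for d in r[:2]:
            m=d["region"]&np.isfinite(W[...,0]); p=W[m]
            if len(p): print(cam,q,round(d["conf"],2),np.round(d["xy"]),len(p),np.round(np.median(p,0),3),np.round(np.percentile(p,2,0),3),np.round(np.percentile(p,98,0),3))
E
```

```text
0.0
top cover 0.93 [352. 238.] 1960 [0.508 0.071 0.095] [0.452 0.019 0.092] [0.567 0.125 0.099]
top cover_press 0.74 [353. 244.] 2091 [0.508 0.07  0.095] [0.447 0.017 0.083] [0.57  0.125 0.099]
top roll 0.88 [401. 233.] 346 [ 0.529 -0.041  0.119] [ 0.507 -0.065  0.094] [ 0.552 -0.019  0.123]
top dropper 0.8 [261. 210.] 383 [0.584 0.297 0.062] [0.563 0.279 0.013] [0.609 0.325 0.105]
top dropper 0.44 [366. 236.] 4608 [0.525 0.035 0.095] [ 0.445 -0.077  0.005] [0.606 0.132 0.102]
top jar 0.9 [368. 129.] 835 [0.778 0.026 0.121] [ 0.759 -0.005  0.017] [0.813 0.055 0.132]
top vial 0.47 [258. 281.] 101 [0.409 0.297 0.053] [0.397 0.289 0.005] [0.419 0.31  0.06 ]
scene drop_box 0.71 [330. 251.] 7746 [0.496 0.016 0.094] [ 0.433 -0.085  0.008] [0.606 0.124 0.102]
scene cover 0.69 [314. 229.] 2047 [0.507 0.071 0.096] [0.448 0.019 0.092] [0.57  0.129 0.098]
scene cover 0.16 [330. 252.] 7952 [0.497 0.016 0.094] [ 0.433 -0.085  0.007] [0.608 0.127 0.101]
scene cover_press 0.56 [315. 228.] 1949 [0.507 0.07  0.096] [0.45  0.019 0.093] [0.568 0.127 0.098]
scene roll 0.7 [359. 250.] 683 [ 0.525 -0.044  0.118] [ 0.505 -0.064  0.095] [ 0.552 -0.017  0.122]
scene dropper 0.56 [276. 176.] 653 [0.58  0.294 0.053] [0.563 0.281 0.007] [0.605 0.317 0.105]
scene dropper 0.42 [326. 249.] 8037 [0.497 0.016 0.093] [ 0.433 -0.085  0.005] [0.609 0.128 0.102]
scene jar 0.73 [423. 196.] 1589 [0.772 0.011 0.082] [ 0.759 -0.008  0.007] [0.809 0.047 0.131]
scene jar 0.35 [309. 229.] 2025 [0.507 0.071 0.096] [0.449 0.019 0.093] [0.57  0.127 0.098]
scene vial 0.75 [215. 213.] 242 [0.404 0.298 0.035] [0.395 0.292 0.003] [0.417 0.31  0.059]
```

```bash
python3 - <<'E'
from h import *
for cam in ["top","scene"]:
    c=capture(cam);W=cloud(c)
    m=(abs(W[...,2]-.096)<.011)&(abs(W[...,0]-.52)<.15)&(abs(W[...,1]-.03)<.17)
    m=cv2.morphologyEx(m.astype(np.uint8),cv2.MORPH_OPEN,np.ones((3,3)))>0
    p=W[m][:,:2].astype(np.float32); print(cam,cv2.minAreaRect(p*1000))
    r=silhouettes(cam,"cover"); print("cover",cv2.minAreaRect(W[r[0]["region"]&m][:,:2].astype(np.float32)*1000))
    im=cv2.resize(c["image"][130:340,200:500],None,fx=2.6,fy=2.6)
    cv2.imwrite(f"pics/{cam}1.png",im)
E
```

```text
top ((525.936767578125, 28.019615173339844), (129.96853637695312, 209.76937866210938), 21.093103408813477)
cover ((508.9762268066406, 70.92131042480469), (115.91626739501953, 97.7728042602539), 20.973669052124023)
scene ((525.7140502929688, 31.657798767089844), (133.7509765625, 212.01231384277344), 21.220455169677734)
cover ((511.143798828125, 72.47554016113281), (121.91154479980469, 106.7583999633789), 22.743850708007812)
```

View pics/scene1.png

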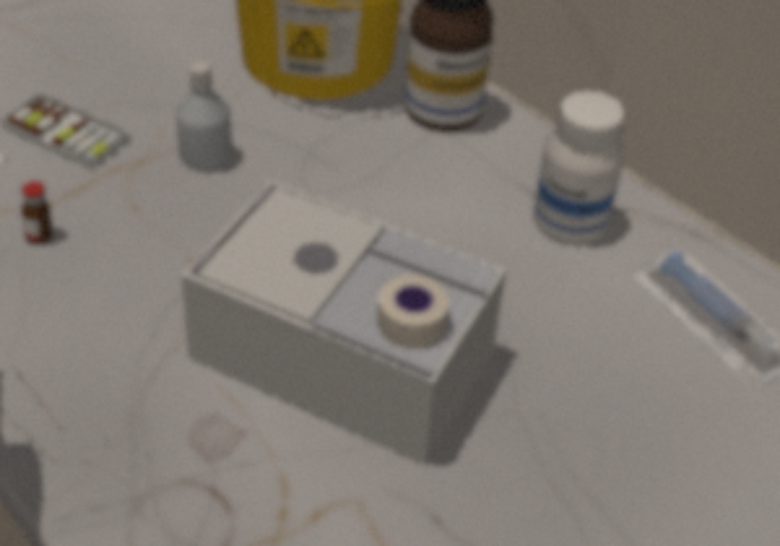

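View pics/top1.png

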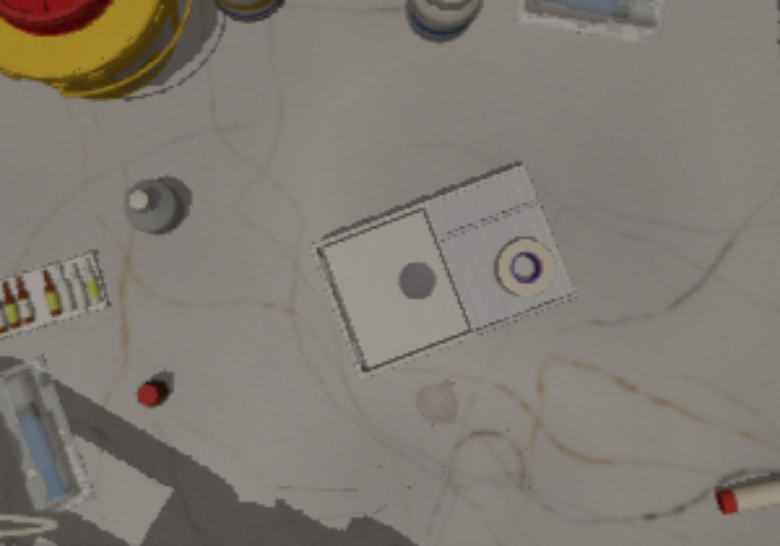

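```bash
cat >> h.py <<'E'
from scipy.spatial.transform import Rotation as Rn
TH=np.deg2rad(21.05); C=np.array([.526,.029])
ex=np.array([np.cos(TH),np.sin(TH)]); ey=np.array([-np.sin(TH),np.cos(TH)])
def w(x,y,z): return np.r_[C+ex*x/1000+ey*y/1000,z/1000]   # box mm -> world m
def tob(p): d=np.array(p[:2])-C; return np.round(np.r_[d@ex,d@ey,p[2]]*1000,1)
def ori(s):
    y=np.r_[s*ex,0];z=np.array([0,0,-1.]);return Rn.from_matrix(np.c_[np.cross(y,z),y,z]).as_quat()
def best():
    j=current_joint_pos()
    L=[(np.abs(np.array(q)-j).max(),s) for s in(1,-1) if (q:=inverse_kinematics(w(0,25,200),ori(s))) is not None]
    return ori(min(L)[1])
E
python3 - <<'E'
from h import *
q=best(); print(q, inverse_kinematics(w(0,25,200),q))
move_gripper(0.0)
move_ptp(w(0,25,180),q); servo_line(w(0,25,106),q)
print(current_clock(),current_force())
hit=servo_line(w(0,25,84),q,rate=.02,contact_N=8)
print(hit,tob(current_position()),current_force())
servo_line(w(0,25,106),q,rate=.15)
servo_line(w(-20,-140,190),q,rate=.25)
sleep(.8); print(current_clock())
c=capture("scene");W=cloud(c);cv2.imwrite("pics/s2.png",cv2.resize(c["image"][130:340,200:500],None,fx=2.6,fy=2.6))
for cam in("scene","top"):
    if cam=="top": W=cloud(capture("top"))
    for n in("roll","cover"):
        r=silhouettes(cam,n)
        if r:
            p=W[r[0]["region"]]; p=p[np.isfinite(p[:,0])]
            print(cam,n,r[0]["conf"],tob(np.median(p,0)),tob(np.percentile(p,98,0)))
            if n=="roll": t=p[p[:,2]>.115]; print(cv2.minEnclosingCircle(np.array([tob(a)[:2] for a in t],np.float32)))
E
```

```text
[0.56604659 0.82437325 0.         0.        ] [-3.21034361e-02  2.67026215e-01  1.71054572e+00 -4.44089210e-16
  1.16402071e+00 -3.99495244e-01]
4.9833 [ 0.64956489 -0.42637741  0.02809047]
True [ 0.2 24.8 88.5] [-0.78625529 -0.0582633   6.94594685]
7.7833
scene roll 0.81 [-26.9 -67.9 118.4] [  5.4 -53.7 121.7]
((-21.451290130615234, -65.91486358642578), 26.52457618713379)
scene cover 0.66 [ -0.8  50.9 142.6] [ 75.7  84.3 164.6]
top roll 0.89 [-22.1 -66.7 119.5] [  6.8 -54.4 123.1]
((-22.97892951965332, -67.7015380859375), 24.925363540649414)
top cover 0.57 [  0.4  58.1 133.5] [ 71.4  80.  164.6]
```

View pics/s2.png

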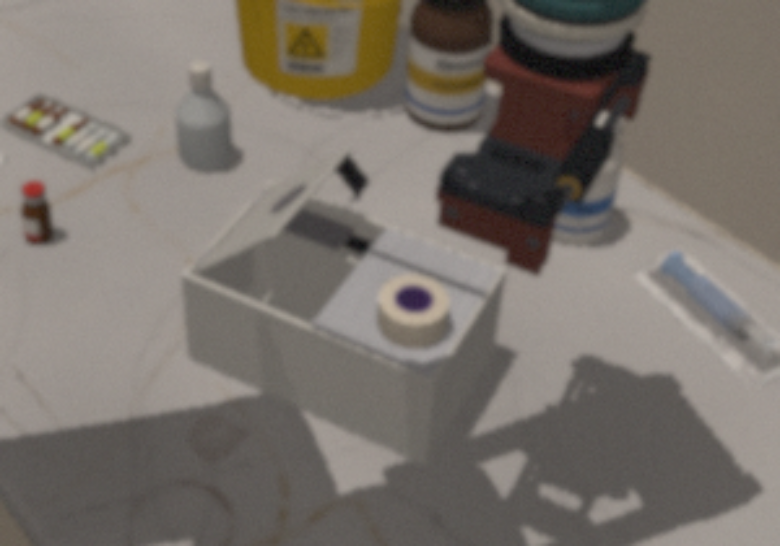

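```bash
python3 - <<'E'
from h import *
q=current_orientation()
q=best()
move_gripper(.014)
servo_line(w(-20,-116,150),q,rate=.15); servo_line(w(-20,-116,102),q,rate=.12)
print(tob(current_position()),current_clock())
print(servo_line(w(-18,-12,102),q,rate=.05,contact_N=10),tob(current_position()),current_force())
servo_line(w(-18,-60,150),q,rate=.2)
servo_line(w(-18,-130,200),q,rate=.25)
print(current_clock())
c=capture("scene");W=cloud(c);cv2.imwrite("pics/s3.png",cv2.resize(c["image"][130:340,200:500],None,fx=2.6,fy=2.6))
for cam in("scene","top"):
    if cam=="top": W=cloud(capture("top"))
    for n in("roll","cover"):
        for r in silhouettes(cam,n)[:1]:
            p=W[r["region"]]; p=p[np.isfinite(p[:,0])]
            print(cam,n,r["conf"],tob(np.median(p,0)),tob(np.percentile(p,98,0)))
E
```

```text
[ -19.6 -116.6  102.5] 9.5417
False [-18.  -12.2 102. ] [0.2020894  0.08713139 0.03386928]
12.7583
scene cover 0.81 [ -1.5  51.8 143.8] [ 74.7  80.7 166. ]
top roll 0.66 [-2.2 -3.3 95.7] [111.4  67.2 163.6]
top cover 0.58 [  0.5  58.9 133.9] [ 70.1  80.6 165.1]
```

View pics/s3.png

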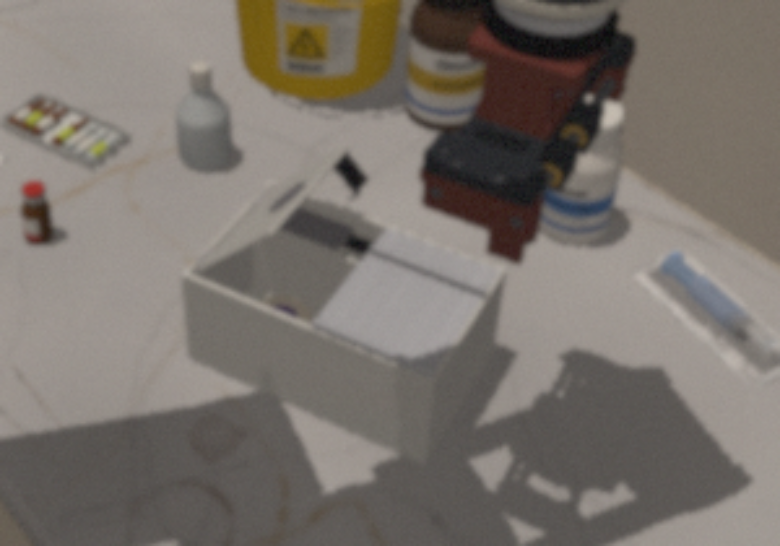

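The deck is clear, and the purple spool shows deep in the well at about (285,308) in the crop. The cover stands open and the bystanders haven't moved, so next I shut the cover.

```bash
python3 - <<'E'
from h import *
q=best(); move_gripper(0.0)
servo_line(w(0,62,205),q,rate=.25)
def pt(t,cl=0):
    s,c=np.sin(t),np.cos(t); return w(0,97-72*c+4*s+10*min(1,t/.15),91+72*s+4*c+cl)
servo_line(pt(.81,8),q,rate=.1)
for t in(.7,.55,.4,.25,.12,.03):
    servo_line(pt(t),q,rate=.06); print(t,tob(current_position()),np.round(current_force(),1))
hit=servo_line(w(0,25,84),q,rate=.02,contact_N=8)
print(hit,tob(current_position()),np.round(current_force(),1))
sleep(.2)
servo_line(w(0,25,106),q,rate=.06)
servo_line(w(0,-40,200),q,rate=.25); servo_line(w(-20,-180,250),q,rate=.25); sleep(.7)
print(current_clock(),current_force())
c=capture("scene");W=cloud(c);cv2.imwrite("pics/s4.png",cv2.resize(c["image"][130:340,200:500],None,fx=2.6,fy=2.6))
for n in("cover","roll"):
    for r in silhouettes("scene",n)[:1]:
        p=W[r["region"]]; p=p[np.isfinite(p[:,0])]
        print(n,r["conf"],tob(np.median(p,0)),np.round(np.percentile(p[:,2],[2,98]),3))
E
```

```text
0.7 [ -0.2  54.5 140.2] [-0.3  0.4  0.1]
0.55 [-1.000e-01  4.750e+01  1.317e+02] [-0.4  1.   0.4]
0.4 [ -0.   42.  122.4] [-0.1  0.8  1. ]
0.25 [ -0.   38.1 112.3] [-0.7  0.5  1.7]
0.12 [ -0.   33.7 103.3] [-0.7  0.8  1.7]
0.03 [ 0.  26.5 97. ] [ 0.3 -0.4  1.3]
True [ 0.1 26.2 88.6] [-1.2  0.5  8.8]
20.275 [-0.01757216  0.97385972  0.49840106]
cover 0.65 [-3.1 46.4 95.6] [0.092 0.098]
roll 0.24 [-3.4 46.6 95.6] [0.092 0.098]
```

View pics/s4.png

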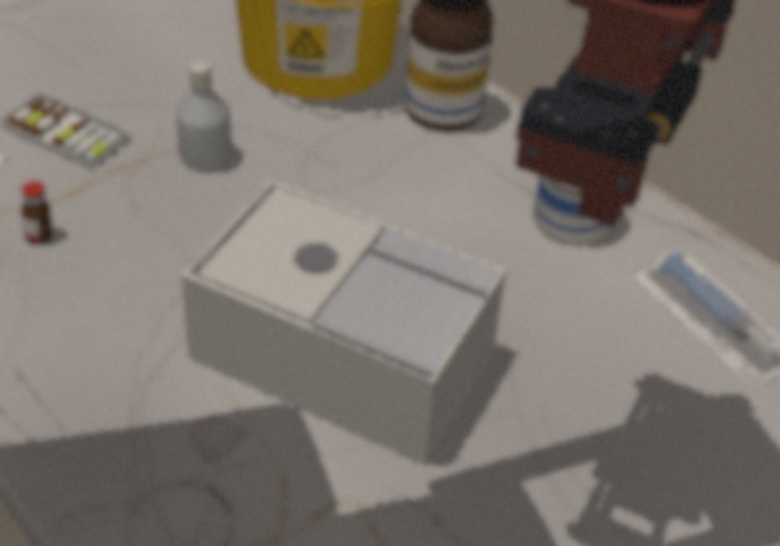

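The cover is flush and latched (pad at about (316,257)), the deck is empty, the hand is clear and the bystanders are standing.

```bash
python3 -c "
from bench import *
print(close_job())"
```

```text
the job is handed in; nothing more can be done
None
```

The job is handed in at about 20 s: the roll is in the well, the cover is latched shut, the hand is clear, and the bottle, jar and vial are still standing; no verdict came back.

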